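# Find the blind bearing bore and hold the housing bore-up

## Robot

A 6-joint arm with a two-finger parallel gripper is mounted at the origin on the work surface. World frame = base frame: x ahead of the robot, y to its left, z up, the work surface at z = 0. Lengths are in m, angles in rad, forces in N, time in s.
With the tool pointing down it reaches from about 0.325 to 0.775 m from the base axis. Payload 9.3 kg.
Tool frame: the origin (TCP) lies between the finger pads; the fingertips stand 22 mm ahead of it and the grasp point (between the pads) lies 3 mm ahead of it; z points along the fingers, y is the line along which they close (so a half turn about z gives the same grasp; the last joint's range is limited). The gripper opens to 85 mm and grips with 20 to 120 N. Pads are 22 mm wide; open, the fingers measure 114 mm over their backs; the gripper's body (76 mm by 85 mm) begins 54 mm behind the grasp point. The pads swing forward as they close: fully open they stand 13 mm farther back than shut.
Start: joints at [1.023, 0.259, 0.021, 1.334, 0, 1.418], TCP at [0.212, 0.508, 0.253] pointing down, gripper open.
Joint ranges: [-3.04, 3.04], [-0.91, 1.82], [-1.04, 1.36], [-1.92, 1.95], [-1.52, 1.45], [-3.14, 3.14]. Speed limits (rad/s): [2.22, 2.22, 2.79, 3.14, 3.14, 3.14].

## Interface

Orientations are given as a rotation vector (axis times angle).
In Python, from bench import manip, camera, get_calibration gives the robot as it stands.
- The arm moves only by the shell command python3 -m jog 'ROWS' [FORCE]. ROWS is JSON, a list of rows, each an object with "delta_pos": the shift along the world's x, y, z in mm, a list of three; "rot": the turn, a rotation vector about the world's x, y, z in rad, a list of three; "grip": the finger opening in mm, from 0 to 85.4. In form: [{"delta_pos": [x, y, z], "rot": [rx, ry, rz], "grip": grip}, ...]. A call has 1 to 5 rows; each row shifts and turns the commanded pose from where the row before left it; what a row does not reach is not made up. A row lasts 1/8 s, in which the tool goes at most 62.5 mm and 10.7 degrees, less where a joint would pass 70% of its speed; a pose out of reach is approached as far as the arm can. A call with a gripper value outside its range is refused whole. The fingers move at their own pace and stop on an object; FORCE is the grip in N (left out, the last holds). Time passes only in rows, so rows that do not move let the fingers close. It gives the time, the measured TCP pose, the force, the opening and the grip force at its end, in the units of the state.
- manip.sense(): the state, without advancing time (a new reading comes with each control period).
- camera(name): name is "scene" or "top" or "wrist"; returns the picture (420x560x3 uint8, red, green, blue); there is no depth.
- get_calibration(name): a dict with "mtx" (3x3 intrinsics, pixels), "cam_to_world" (4x4, takes a point from camera to world coordinates); the wrist camera has in their place "tool_from_camera" (4x4, takes a point from camera to tool coordinates, whose origin is the TCP and whose axes are the flange's). Camera axes: x right, y down, z forward; pixel columns grow to the right and rows downward; lengths in m; the calibration is good to about 2 mm. A picture is of the moment at which its call begins: read the wrist's pose just before it. get_calibration takes no time and is no camera call.
- manip.sign_off(): hands the job in; it is judged then, once.
The state is a dict: "t": time; "qpos": joint angles; "qvel": joint speeds; "tau": joint torques, N m; "position": TCP position; "tcp_rot": TCP orientation; "contact_force": force on the tool from outside, world axes, zero at the start; "wrist_torque": the same for the moment, N m; "opening": opening from 0.0 (shut) to 1.0 (fully open); "finger_force": force on a finger pad.
Only numpy, scipy, OpenCV 4.12 (cv2) and the standard library are available. Lean on these libraries where they do the work, as an engineer would, in place of code of your own. Each camera call takes 0.05 s, during which the arm holds its last target. There are 200 camera calls.

## Task

The sander's square aluminium take-up bearing housing (the block) lies on its side on the rubber mat, its one blind bore facing some side that may be out of sight: turn it over so that it stands on the mat with the bore on top, and feel down the bore with the fingertips until they rest on its floor. Then pick it up and hold it level and still, bore straight up, at least 10 cm clear of the mat, ready for the bearing to be dropped in; finish while holding it there. Leave everything else on the bench where it lies.

Things in the scene. Friction and masses are not known exactly. Their poses are not given: they have to be found in the camera images.
- housing: loose aluminium block, 64 x 64 mm square, 50 mm long, about 0.4 kg; one square end has a blind round bore 47 mm across, 34 mm deep, the other is closed. Origin at its centre; x along the bore, out of its mouth (ends at -25 closed, +25 mm open). Sides 32 mm off: y ones have a guide groove 12 mm wide, 3 mm deep along z at mid-length, z ones are plain. Starts z up, x level in any direction
- bore_mouth (a point): centre of the bore's open mouth, in the plane of the rim; axes as the housing's. The housing's centre is 32 mm above the mat as it lies at the start; standing bore-up on its closed end its centre is 25 mm and this mouth 50 mm above the mat
- bore_floor: the flat floor of the bore, a disc 45 mm across that can be touched only from inside the bore; origin at the centre of its upper face, 33 mm below the mouth; same axes as the housing, x out of the bore. With the housing standing bore-up it is 17 mm above the mat
- mat: black rubber bench mat fixed to the bench, 360 x 520 x 3 mm; origin at the centre of its underside on the bench (z = 0), so its top is at z = 3 mm; x and y along its 360 and 520 mm sides
- bearing: bystander on the mat: ball bearing lying flat, 47 mm outside, 20 mm inside, 14 mm high; origin at the centre of its underside
- circlip: bystander on the mat: flat retaining ring, 49 mm outside, 5 mm high; origin at the centre of its underside
- wrench: bystander on the mat: open-end wrench, 170 mm long, lying flat along its x axis; origin under its middle
- brush: bystander on the mat: bench brush, 180 mm long, lying along its x axis; origin under its middle
- grease_tin: bystander on the bench: round tin, 72 mm across, 75 mm high; origin at the centre of its underside
- idler_roller: bystander on the bench: rubber-covered roller on two wooden cradles, 210 mm long along its y axis, 62 mm high; origin at the centre of its underside
- hammer: bystander on the bench: soft-faced mallet, 280 mm long, lying along its x axis; origin under its middle
Things that resemble listed ones, but are neither listed nor needed, are in the scene too. Leave any brown look-alike of the housing alone.

How it is judged:
On the way:
1. the housing stands on the mat bore-up and fingertips rest on the floor of its bore (angle between housing's own x axis and vertical below 0.17 rad and contact force between housing and mat above 1 N and contact force between the fingers and bore_floor above 1 N), for 0.2 s.
At the end, for the whole second after the job is handed in: the gripper holds the housing with its bore straight up within about 10 degrees, its underside at least 92 mm above the mat (centre above z = 120 mm), still, gripped by the fingers and touching neither the mat nor any of the other things (angle between housing's own x axis and vertical below 0.17 rad and height (world z) of housing above 0.12 m and contact force between the fingers and housing above 3 N and linear speed of housing below 0.02 m/s and angular speed of housing below 0.15 rad/s and contact force between housing and mat below 0.2 N and contact force between housing and bearing below 0.2 N and contact force between housing and circlip below 0.2 N and contact force between housing and wrench below 0.2 N and contact force between housing and brush below 0.2 N and contact force between housing and grease_tin below 0.2 N and contact force between housing and idler_roller below 0.2 N and contact force between housing and hammer below 0.2 N); the arm keeps its last pose, push and grip.
It fails at once if a bystander on the bench moved more than 20 mm (distance of any of bearing, circlip, wrench, brush, grease_tin, idler_roller, hammer from where it was at the start of the episode above 0.02 m).
It also fails if it takes over 54 s, if anything falls off the work surface, if the arm or the gripper's body presses on something with over 40 N, if the wrist force passes 120 N, or if a joint passes its speed limit or range.

## Working session

There is one attempt and no reset: what is moved stays moved. The work goes in short steps, Python scripts to look and compute and a shell command to move; the robot and the scene stay as the last step left them, time stands still between calls to the robot, and variables do not carry over. Pictures are saved under pics/ and viewed, at most 10 in all, crops included, and the job is handed in when it is done.

```bash
mkdir -p pics; ls
cat > h.py <<'E'
import numpy as np, cv2
from scipy.spatial.transform import Rotation as R
from bench import manip, camera, get_calibration
def save(name,img): cv2.imwrite('pics/'+name,img[:,:,::-1])
def cal(name,s=None):
    c=get_calibration(name); K=np.array(c['mtx'])
    if name!='wrist': return K,np.array(c['cam_to_world'])
    s=s or manip.sense(); T=np.eye(4); T[:3,:3]=R.from_rotvec(s['tcp_rot']).as_matrix(); T[:3,3]=s['position']
    return K,T@np.array(c['tool_from_camera'])
def pix2world(K,T,uv,z):
    d=T[:3,:3]@np.linalg.solve(K,[uv[0],uv[1],1]); o=T[:3,3]
    return o+d*(z-o[2])/d[2]
def proj(K,T,p):
    q=K@(np.linalg.inv(T)@np.r_[p,1])[:3]; return q[:2]/q[2]
E
python3 - <<'E'
from h import *
s=manip.sense(); print(s)
for n in('top','scene','wrist'):
    save(n+'0.png',camera(n)); K,T=cal(n); print(n,K.round(1).tolist(),T.round(3).tolist())
a=cv2.imread('pics/top0.png');b=cv2.imread('pics/scene0.png')
E
```

```text
pics
{'t': 0.0, 'qpos': array([ 1.02339886e+00,  2.59170748e-01,  2.07383709e-02,  1.33369793e+00,
       -1.52362708e-05,  1.41821885e+00]), 'qvel': array([-0.00122028,  0.00069279, -0.0003932 ,  0.00127343, -0.0014927 ,
       -0.00272188]), 'tau': array([ 1.10182136e-04, -5.55643737e+01,  3.44529533e+01,  1.37398628e-02,
       -2.53542448e-04, -2.19106192e-05]), 'position': array([0.21141085, 0.50745942, 0.2526686 ]), 'tcp_rot': array([-6.16074444e-01, -3.08014106e+00,  1.97631548e-03]), 'contact_force': array([ 0.31851473, -0.38431685, -0.19732003]), 'wrist_torque': array([0.02802122, 0.03381563, 0.01981424]), 'finger_force': 0.0, 'opening': 0.9984680408823896}
top [[543.1, 0.0, 292.0], [0.0, 543.1, 205.9], [0.0, 0.0, 1.0]] [[-0.016, -0.994, 0.107, 0.427], [-1.0, 0.016, 0.004, -0.009], [-0.005, -0.106, -0.994, 1.468], [0.0, 0.0, 0.0, 1.0]]
scene [[482.0, 0.0, 272.2], [0.0, 482.0, 210.8], [0.0, 0.0, 1.0]] [[0.529, 0.708, -0.467, 1.119], [0.848, -0.45, 0.28, -0.303], [-0.012, -0.545, -0.839, 1.049], [0.0, 0.0, 0.0, 1.0]]
wrist [[329.1, 0.0, 276.3], [0.0, 329.1, 206.6], [0.0, 0.0, 1.0]] [[0.383, 0.876, 0.293, 0.137], [0.924, -0.363, -0.123, 0.539], [-0.002, 0.318, -0.948, 0.373], [0.0, 0.0, 0.0, 1.0]]
```

View pics/top0.png

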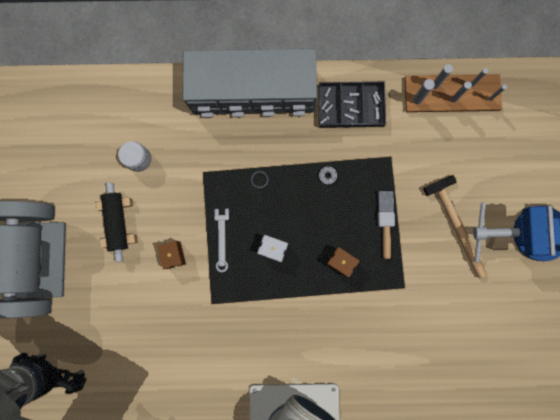

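View pics/scene0.png

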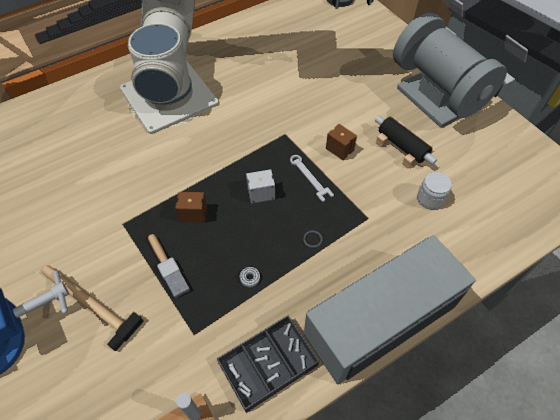

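The top view shows the black mat with one silver block at (273,248). There are two brown blocks, at (343,262) on the mat and (171,254) on the bench. Only the silver one fits "aluminium"; in the scene view it is at (261,186). I'll confirm it in one enlarged crop.

Run:
```python
from h import *
a=cv2.imread('pics/top0.png')[218:278,243:303]; b=cv2.imread('pics/scene0.png')[156:216,231:291]
cv2.imwrite('pics/crop0.png',np.hstack([cv2.resize(i,(400,400),interpolation=cv2.INTER_CUBIC) for i in(a,b)]))
for z in (0.067,0.003):
  K,T=cal('top'); print(z,pix2world(K,T,(273,248),z).round(3)); K,T=cal('scene'); print(pix2world(K,T,(261,179),z).round(3))
```

```text
0.067 [0.469 0.047 0.067]
[0.474 0.052 0.067]
0.003 [0.471 0.049 0.003]
[0.432 0.075 0.003]
```

View pics/crop0.png

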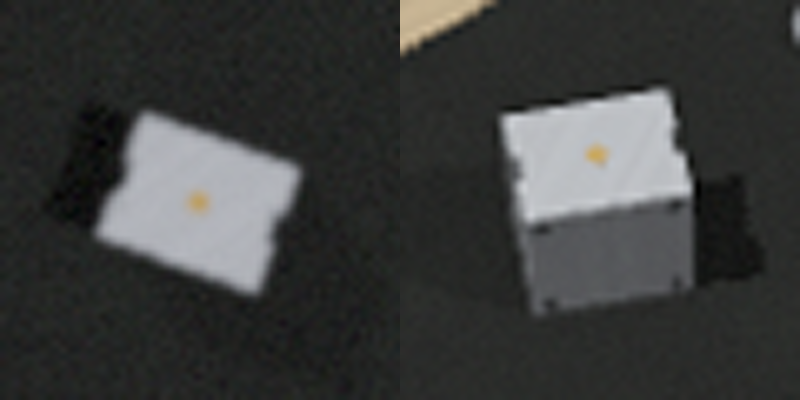

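The crop shows the only silver block: a 64 x 50 plain top with groove notches on its short edges. In the scene view the face towards that camera is plain, i.e. the closed end, so the bore faces the robot. Next I'll measure the pose.

```bash
cat > m.py <<'E'
from h import *
def block(z=0.067):
    a=cv2.imread('pics/top0.png')[218:278,243:303]; a=cv2.resize(a,None,fx=8,fy=8,interpolation=cv2.INTER_CUBIC)
    m=(cv2.cvtColor(a,cv2.COLOR_BGR2GRAY)>105).astype(np.uint8)
    c=max(cv2.findContours(m,0,1)[0],key=cv2.contourArea); p=cv2.boxPoints(cv2.minAreaRect(c))/8+[243-.44,218-.44]
    K,T=cal('top'); w=np.array([pix2world(K,T,q,z) for q in p]); return w
w=block(); e1=w[1]-w[0]; e2=w[2]-w[1]
print('centre',w.mean(0).round(4),'sides',np.linalg.norm(e1).round(4),np.linalg.norm(e2).round(4))
y=e1 if np.linalg.norm(e1)>np.linalg.norm(e2) else e2; y=y/np.linalg.norm(y); y*=np.sign(y[1])
n=np.array([y[1],-y[0],0]); print('y',y.round(3),'n',n.round(3))
s=manip.sense(); R0=R.from_rotvec(s['tcp_rot']); print(R0.as_matrix().round(3).tolist())
z=np.array([0,0,-1.]); t=.6; d=np.cos(t)*z+np.sin(t)*n
G=np.c_[np.cross(y,z),y,z]; G2=np.c_[np.cross(y,d),y,d]
print('to down-aligned',(R.from_matrix(G)*R0.inv()).as_rotvec().round(3),'tilt .6 rotvec',(R.from_matrix(G2)*R.from_matrix(G).inv()).as_rotvec().round(3))
c=np.r_[w.mean(0)[:2],.035]; print('shift mm to TCP goal (tilted)',((c-.003*d-s['position'])*1e3).round(1))
E
python3 m.py
```

```text
centre [0.4693 0.0485 0.067 ] sides 0.0528 0.067
y [ 0.353  0.936 -0.   ] n [ 0.936 -0.353  0.   ]
[[-0.923, 0.385, -0.001], [0.385, 0.923, -0.001], [0.0, -0.001, -1.0]]
to down-aligned [ 0.001 -0.001  0.034] tilt .6 rotvec [-0.212 -0.561  0.   ]
shift mm to TCP goal (tilted) [ 256.3 -458.4 -215.4]
```

```bash
python3 -m jog '[{"delta_pos":[25.6,-45.8,-5],"rot":[0,0,0.034],"grip":85},{"delta_pos":[25.6,-45.8,-5],"rot":[0,0,0],"grip":85},{"delta_pos":[25.6,-45.8,-5],"rot":[0,0,0],"grip":85},{"delta_pos":[25.6,-45.8,-5],"rot":[0,0,0],"grip":85},{"delta_pos":[25.6,-45.8,-5],"rot":[0,0,0],"grip":85}]' 60
python3 -m jog '[{"delta_pos":[25.6,-45.8,-5],"rot":[0,0,0],"grip":85},{"delta_pos":[25.6,-45.8,-5],"rot":[0,0,0],"grip":85},{"delta_pos":[25.6,-45.8,-5],"rot":[0,0,0],"grip":85},{"delta_pos":[25.6,-45.8,-5],"rot":[0,0,0],"grip":85},{"delta_pos":[25.6,-45.8,-5],"rot":[0,0,0],"grip":85}]'
python3 -m jog '[{"delta_pos":[0,0,0],"rot":[-0.053,-0.14,0],"grip":85},{"delta_pos":[0,0,0],"rot":[-0.053,-0.14,0],"grip":85},{"delta_pos":[0,0,0],"rot":[-0.053,-0.14,0],"grip":85},{"delta_pos":[0,0,0],"rot":[-0.053,-0.141,0],"grip":85},{"delta_pos":[0,0,0],"rot":[0,0,0],"grip":85}]'
python3 m.py
python3 - <<'E'
from h import *
s=manip.sense(); print(s['qpos'].round(2),s['contact_force'].round(1))
save('wrist1.png',camera('wrist'))
E
```

```text
t: 0.78
position: [0.34, 0.2772, 0.2281]
tcp_rot: [0.563, 3.091, 0.0]
contact_force: [0.8, 0.3, -0.5]
opening: 0.998
finger_force: 0.0
t: 1.4
position: [0.4681, 0.048, 0.2031]
tcp_rot: [0.564, 3.091, 0.0]
contact_force: [0.7, 0.6, -0.4]
opening: 0.993
finger_force: 0.0
t: 2.02
position: [0.4649, 0.0503, 0.2019]
tcp_rot: [0.455, 2.509, -0.142]
contact_force: [0.6, -0.6, -0.5]
opening: 0.992
finger_force: 0.0
centre [0.4693 0.0485 0.067 ] sides 0.0528 0.067
y [ 0.353  0.936 -0.   ] n [ 0.936 -0.353  0.   ]
[[-0.774, 0.352, 0.526], [0.29, 0.936, -0.199], [-0.563, -0.001, -0.827]]
to down-aligned [ 0.212  0.559 -0.002] tilt .6 rotvec [-0.212 -0.561  0.   ]
shift mm to TCP goal (tilted) [   2.8   -1.1 -164.4]
[ 0.06 -0.13 -0.71  0.44 -0.23  0.36] [ 0.6 -0.6 -0.5]
```

View pics/wrist1.png

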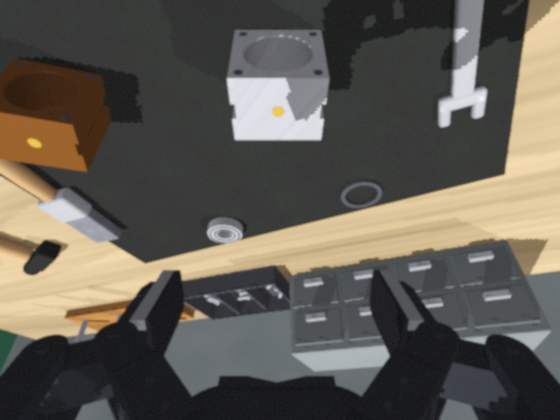

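The wrist view shows the silver block at (278,85), its bore facing the robot at (278,50), confirming the direction. The block is centred between the fingers, so I'll descend.

```bash
python3 -m jog '[{"delta_pos":[0.5,0,-30],"rot":[0,0,0],"grip":85},{"delta_pos":[0.5,0,-30],"rot":[0,0,0],"grip":85},{"delta_pos":[0.5,-0.5,-25],"rot":[0,0,0],"grip":85},{"delta_pos":[0.5,-0.5,-20],"rot":[0,0,0],"grip":85},{"delta_pos":[0.5,0,0],"rot":[0,0,0],"grip":85}]'
python3 -m jog '[{"delta_pos":[0.5,0,-20],"rot":[0,0,0],"grip":85},{"delta_pos":[0,0,-15],"rot":[0,0,0],"grip":85},{"delta_pos":[0,0,-15],"rot":[0,0,0],"grip":85},{"delta_pos":[0,0,-9],"rot":[0,0,0],"grip":85},{"delta_pos":[0,0,0],"rot":[0,0,0],"grip":85}]'
python3 m.py | tail -1; python3 -c "
from h import *
print(manip.sense()['qpos'].round(2))"
```

```text
t: 2.7
position: [0.4707, 0.0484, 0.0971]
tcp_rot: [0.459, 2.511, -0.143]
contact_force: [0.5, -0.3, 0.5]
opening: 0.998
finger_force: 0.0
t: 3.32
position: [0.4711, 0.0486, 0.0392]
tcp_rot: [0.458, 2.508, -0.142]
contact_force: [-0.1, -0.2, 0.9]
opening: 0.999
finger_force: 0.0
shift mm to TCP goal (tilted) [-3.4  0.5 -1.7]
[ 0.06  0.16 -1.   -0.15 -0.23  0.35]
```

```bash
python3 -m jog '[{"delta_pos":[-3,0.5,0],"rot":[0,0,0],"grip":60},{"delta_pos":[0,0,0],"rot":[0,0,0],"grip":58},{"delta_pos":[0,0,0],"rot":[0,0,0],"grip":58},{"delta_pos":[0,0,0],"rot":[0,0,0],"grip":58},{"delta_pos":[0,0,0],"rot":[0,0,0],"grip":58}]' 60
python3 -m jog '[{"delta_pos":[0,0,0],"rot":[0,0,0],"grip":58},{"delta_pos":[0,0,20],"rot":[0,0,0],"grip":58},{"delta_pos":[0,0,20],"rot":[0,0,0],"grip":58},{"delta_pos":[0,0,20],"rot":[0,0,0],"grip":58},{"delta_pos":[0,0,0],"rot":[0,0,0],"grip":58}]'
```

```text
t: 3.95
position: [0.4676, 0.0493, 0.0401]
tcp_rot: [0.457, 2.506, -0.141]
contact_force: [-4.6, 1.7, 7.8]
opening: 0.74
finger_force: 64.5
t: 4.58
position: [0.4679, 0.0493, 0.1006]
tcp_rot: [0.457, 2.504, -0.141]
contact_force: [0.0, 0.1, -3.5]
opening: 0.742
finger_force: 68.0
```

```bash
python3 -m jog '[{"delta_pos":[0,0,10],"rot":[0.059,0.156,0],"grip":58},{"delta_pos":[0,0,10],"rot":[0.059,0.156,0],"grip":58},{"delta_pos":[0,0,0],"rot":[0.059,0.156,0],"grip":58},{"delta_pos":[0,0,0],"rot":[0.059,0.156,0],"grip":58},{"delta_pos":[0,0,0],"rot":[0.059,0.156,0],"grip":58}]'
python3 -m jog '[{"delta_pos":[0,0,0],"rot":[0.059,0.156,0],"grip":58},{"delta_pos":[0,0,0],"rot":[0.059,0.156,0],"grip":58},{"delta_pos":[0,0,0],"rot":[0.059,0.156,0],"grip":58},{"delta_pos":[0,0,0],"rot":[0.04,0.11,0],"grip":58},{"delta_pos":[0,0,0],"rot":[0,0,0],"grip":58}]'
python3 m.py | tail -2; python3 -c "
from h import *
print(manip.sense()['qpos'].round(2)); save('scene2.png',camera('scene')); im=cv2.imread('pics/scene2.png')[60:260,150:380]
cv2.imwrite('pics/scene2c.png',cv2.resize(im,None,fx=3,fy=3,interpolation=cv2.INTER_CUBIC))"
```

```text
t: 5.2
position: [0.4681, 0.0491, 0.1177]
tcp_rot: [-0.523, -2.869, -0.061]
contact_force: [0.3, -0.2, -4.5]
opening: 0.741
finger_force: 67.6
t: 5.82
position: [0.4683, 0.0487, 0.1146]
tcp_rot: [-0.415, -2.266, -0.184]
contact_force: [0.4, 0.6, -4.1]
opening: 0.742
finger_force: 67.8
to down-aligned [-0.297 -0.791  0.001] tilt .6 rotvec [-0.212 -0.561  0.   ]
shift mm to TCP goal (tilted) [ -0.6   0.5 -77.1]
[-0.16  0.72  0.12  1.8   0.15  0.13]
```

View pics/scene2c.png

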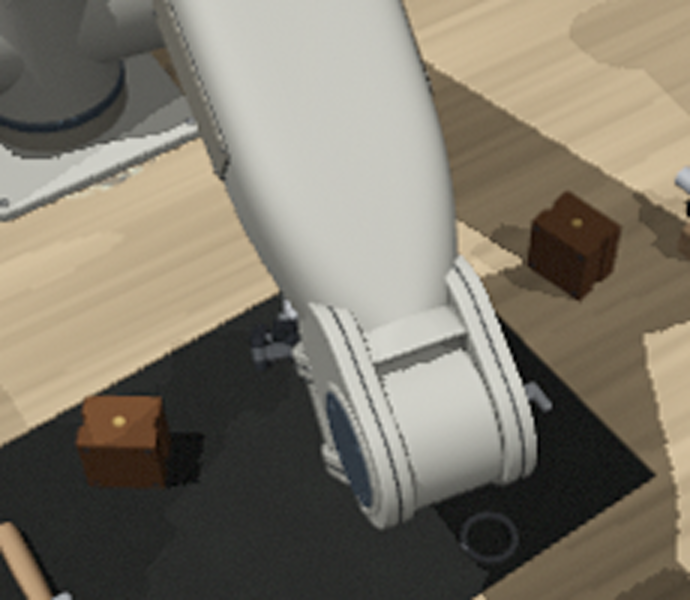

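The arm hides the block in this view. By pose it is turned 1.44 rad, so I'll add the last 0.13 rad and lower it.

```bash
python3 -m jog '[{"delta_pos":[0,0,-20],"rot":[0.023,0.061,0],"grip":58},{"delta_pos":[0,0,-20],"rot":[0.023,0.061,0],"grip":58},{"delta_pos":[0,0,-15],"rot":[0,0,0],"grip":58},{"delta_pos":[0,0,-15],"rot":[0,0,0],"grip":58},{"delta_pos":[0,0,0],"rot":[0,0,0],"grip":58}]'
python3 m.py | tail -2; python3 -c "
from h import *
print(manip.sense()['qpos'].round(2))"
```

```text
t: 6.5
position: [0.4676, 0.0493, 0.0481]
tcp_rot: [-0.391, -2.143, -0.205]
contact_force: [-0.1, 0.0, -3.4]
opening: 0.742
finger_force: 67.8
to down-aligned [-0.342 -0.908 -0.   ] tilt .6 rotvec [-0.212 -0.561  0.   ]
shift mm to TCP goal (tilted) [  0.1  -0.2 -10.7]
[-0.17  0.86  0.12  1.79  0.16  0.11]
```

```bash
python3 -m jog '[{"delta_pos":[0,0,-8],"rot":[0,0,0],"grip":58},{"delta_pos":[0,0,-4],"rot":[0,0,0],"grip":58},{"delta_pos":[0,0,-2],"rot":[0,0,0],"grip":58},{"delta_pos":[0,0,-1],"rot":[0,0,0],"grip":58},{"delta_pos":[0,0,0],"rot":[0,0,0],"grip":58}]'
python3 -m jog '[{"delta_pos":[0,0,-1],"rot":[0,0,0],"grip":58},{"delta_pos":[0,0,0],"rot":[0,0,0],"grip":58}]'
python3 -m jog '[{"delta_pos":[0,0,-1],"rot":[0,0,0],"grip":58},{"delta_pos":[0,0,0],"rot":[0,0,0],"grip":58}]'
```

```text
t: 7.12
position: [0.4679, 0.0492, 0.0333]
tcp_rot: [-0.391, -2.142, -0.205]
contact_force: [0.2, 0.1, -3.6]
opening: 0.742
finger_force: 67.8
t: 7.38
position: [0.4678, 0.0492, 0.0322]
tcp_rot: [-0.391, -2.142, -0.205]
contact_force: [-0.3, 0.7, -4.3]
opening: 0.74
finger_force: 67.8
t: 7.62
position: [0.4678, 0.0492, 0.0312]
tcp_rot: [-0.391, -2.142, -0.205]
contact_force: [-0.0, 0.3, -4.7]
opening: 0.742
finger_force: 67.8
```

```bash
python3 -m jog '[{"delta_pos":[0,0,-1],"rot":[0,0,0],"grip":58},{"delta_pos":[0,0,0],"rot":[0,0,0],"grip":58}]'
python3 -m jog '[{"delta_pos":[0,0,-1],"rot":[0,0,0],"grip":58},{"delta_pos":[0,0,0],"rot":[0,0,0],"grip":58}]'
python3 -m jog '[{"delta_pos":[0,0,0],"rot":[0,0,0],"grip":85},{"delta_pos":[0,0,0],"rot":[0,0,0],"grip":85},{"delta_pos":[0,0,0],"rot":[0,0,0],"grip":85},{"delta_pos":[0,0,0],"rot":[0,0,0],"grip":85}]'
```

```text
t: 7.88
position: [0.4679, 0.0492, 0.0302]
tcp_rot: [-0.391, -2.142, -0.205]
contact_force: [0.7, -0.0, -4.1]
opening: 0.739
finger_force: 68.1
t: 8.12
position: [0.4678, 0.0492, 0.0302]
tcp_rot: [-0.391, -2.142, -0.206]
contact_force: [2.3, 0.4, 5.3]
opening: 0.74
finger_force: 68.6
t: 8.62
position: [0.4678, 0.0492, 0.0292]
tcp_rot: [-0.391, -2.142, -0.205]
contact_force: [-0.3, -0.0, -0.4]
opening: 0.997
finger_force: 0.0
```

```bash
python3 -m jog '[{"delta_pos":[0,0,25],"rot":[0,0,0],"grip":85},{"delta_pos":[0,0,35],"rot":[0,0,0],"grip":85},{"delta_pos":[0,0,40],"rot":[0,0,0],"grip":85},{"delta_pos":[0,0,40],"rot":[0,0,0],"grip":85},{"delta_pos":[0,0,20],"rot":[-0.057,-0.151,0],"grip":40}]'
python3 -m jog '[{"delta_pos":[0,0,0],"rot":[-0.057,-0.151,0],"grip":0},{"delta_pos":[0,0,0],"rot":[-0.057,-0.151,0],"grip":0},{"delta_pos":[0,0,0],"rot":[-0.057,-0.151,0],"grip":0},{"delta_pos":[0,0,0],"rot":[-0.057,-0.152,0],"grip":0},{"delta_pos":[0,0,0],"rot":[-0.057,-0.152,0],"grip":0}]'
python3 -m jog '[{"delta_pos":[0,0,0],"rot":[0,0,0],"grip":0},{"delta_pos":[0,0,0],"rot":[0,0,0],"grip":0}]'
python3 m.py | tail -2
python3 - <<'E'
from h import *
s=manip.sense(); print(s['qpos'].round(2)); save('wrist3.png',camera('wrist')); save('top3.png',camera('top'))
K,T=cal('wrist',s); p=np.r_[.469,.0485,.053]; print(proj(K,T,p),proj(K,T,p+[.0235,0,0]))
im=cv2.imread('pics/top3.png')[203:293,228:318]; a=cv2.imread('pics/wrist3.png')
cv2.imwrite('pics/c3.png',np.hstack([a,cv2.resize(im,(240,240),interpolation=cv2.INTER_CUBIC)]) if 0 else np.vstack([a[:,:],cv2.copyMakeBorder(cv2.resize(im,(170,170),interpolation=2),0,0,0,390,0)]))
E
```

```text
t: 9.25
position: [0.4556, 0.0503, 0.1747]
tcp_rot: [-0.426, -2.315, -0.181]
contact_force: [0.4, -0.8, -0.1]
opening: 0.813
finger_force: 0.0
t: 9.88
position: [0.4557, 0.0506, 0.1763]
tcp_rot: [0.561, 3.07, 0.002]
contact_force: [0.2, 0.1, 0.5]
opening: 0.002
finger_force: 0.0
t: 10.12
position: [0.4558, 0.0507, 0.176]
tcp_rot: [0.562, 3.078, 0.003]
contact_force: [0.5, 0.6, 1.0]
opening: -0.002
finger_force: 0.0
to down-aligned [ 0.     0.013 -0.   ] tilt .6 rotvec [-0.212 -0.561  0.   ]
shift mm to TCP goal (tilted) [  11.9   -1.5 -138.5]
[-0.07  0.13 -0.34  1.08  0.    0.29]
[278.30872936 219.81909859] [288.41655004 244.98918033]
```

View pics/c3.png

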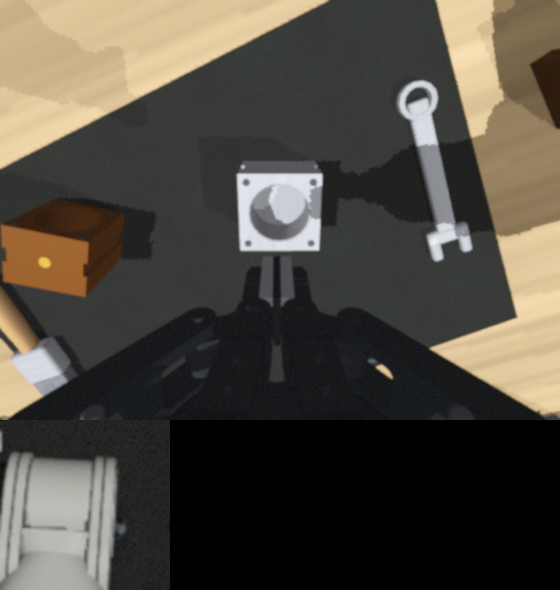

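The block stands bore-up: rim square (237,173)–(322,251), bore centred near (280,212). I'll turn those pixels into positions.

Run:
```python
from h import *
K,T=cal('wrist'); s=manip.sense()
g=cv2.imread('pics/wrist3.png',0); w=np.array([pix2world(K,T,q,.053) for q in [(237,173.5),(322,173.5),(321.5,251),(239,251)]])
print(np.linalg.norm(np.roll(w,-1,0)-w,axis=1).round(4)); c=w.mean(0); print(c.round(4), pix2world(K,T,(280,212),.053).round(4))
e=w[1]-w[0]+w[2]-w[3]; print('y dir',(e/np.linalg.norm(e)).round(3)); print('shift',((c-s['position'])*1e3).round(1))
```

```text
[0.0639 0.0648 0.0673 0.0647]
[0.465  0.0512 0.053 ] [0.4636 0.0518 0.053 ]
y dir [0.353 0.935 0.   ]
shift [   8.6    0.8 -122.3]
```

```bash
python3 -m jog '[{"delta_pos":[9,0,-20],"rot":[0,0.013,0],"grip":0},{"delta_pos":[0,0,-30],"rot":[0,0,0],"grip":0},{"delta_pos":[0,0,0],"rot":[0,0,0],"grip":0}]'
python3 -m jog '[{"delta_pos":[0,0,-30],"rot":[0,0,0],"grip":0},{"delta_pos":[0,0,-20],"rot":[0,0,0],"grip":0},{"delta_pos":[0,0,-20],"rot":[0,0,0],"grip":0},{"delta_pos":[0,0,-8],"rot":[0,0,0],"grip":0},{"delta_pos":[0,0,0],"rot":[0,0,0],"grip":0}]'
```

```text
t: 10.6
position: [0.4638, 0.0505, 0.1225]
tcp_rot: [-0.564, -3.085, 0.002]
contact_force: [0.0, -0.4, 0.9]
opening: -0.002
finger_force: 0.0
t: 11.22
position: [0.4648, 0.0506, 0.0476]
tcp_rot: [0.564, 3.09, -0.001]
contact_force: [-0.3, -0.3, 0.3]
opening: -0.005
finger_force: 0.0
```

```bash
python3 -m jog '[{"delta_pos":[0,0,-3],"rot":[0,0,0],"grip":0},{"delta_pos":[0,0,-1],"rot":[0,0,0],"grip":0},{"delta_pos":[0,0,-1],"rot":[0,0,0],"grip":0},{"delta_pos":[0,0,0],"rot":[0,0,0],"grip":0}]'
python3 -m jog '[{"delta_pos":[0,0,-1],"rot":[0,0,0],"grip":0},{"delta_pos":[0,0,0],"rot":[0,0,0],"grip":0}]'
python3 -m jog '[{"delta_pos":[0,0,-1],"rot":[0,0,0],"grip":0},{"delta_pos":[0,0,0],"rot":[0,0,0],"grip":0}]'
```

```text
t: 11.72
position: [0.4646, 0.0507, 0.0428]
tcp_rot: [0.564, 3.088, -0.001]
contact_force: [-0.5, -0.3, 0.0]
opening: 0.004
finger_force: 0.0
t: 11.98
position: [0.4647, 0.0507, 0.042]
tcp_rot: [0.564, 3.088, -0.001]
contact_force: [-1.6, -0.2, 5.0]
opening: 0.001
finger_force: 3.0
t: 12.22
position: [0.4647, 0.0507, 0.042]
tcp_rot: [0.564, 3.087, -0.001]
contact_force: [-5.3, 0.2, 19.6]
opening: -0.001
finger_force: 10.2
```

Contact is at TCP z = 42 mm, exactly where the floor should be (tips at 20 mm). I'll dwell, then withdraw and regrasp from outside.

```bash
python3 -m jog '[{"delta_pos":[0,0,0],"rot":[0,0,0],"grip":0},{"delta_pos":[0,0,0],"rot":[0,0,0],"grip":0},{"delta_pos":[0,0,0],"rot":[0,0,0],"grip":0},{"delta_pos":[0,0,0],"rot":[0,0,0],"grip":0}]'
python3 -m jog '[{"delta_pos":[0,0,10],"rot":[0,0,0],"grip":0},{"delta_pos":[0,0,25],"rot":[0,0,0],"grip":0},{"delta_pos":[0,0,30],"rot":[0,0,0],"grip":0},{"delta_pos":[0,0,15],"rot":[0,0,0],"grip":85},{"delta_pos":[0,0,0],"rot":[0,0,0],"grip":85}]'
python3 -m jog '[{"delta_pos":[0,0,0],"rot":[0,0,0],"grip":85},{"delta_pos":[0,0,0],"rot":[0,0,0],"grip":85},{"delta_pos":[0,0,0],"rot":[0,0,0],"grip":85},{"delta_pos":[0,0,0],"rot":[0,0,0],"grip":85}]'
python3 - <<'E'
from h import *
s=manip.sense(); a=camera('wrist'); save('wrist4.png',a)
E
```

```text
t: 12.72
position: [0.4647, 0.0507, 0.042]
tcp_rot: [0.564, 3.087, -0.001]
contact_force: [-5.3, -0.0, 19.4]
opening: -0.001
finger_force: 10.1
t: 13.35
position: [0.4652, 0.0506, 0.1217]
tcp_rot: [0.564, 3.086, -0.001]
contact_force: [-0.2, -0.2, -0.1]
opening: 0.417
finger_force: 0.0
t: 13.85
position: [0.4645, 0.0507, 0.1204]
tcp_rot: [0.564, 3.089, -0.001]
contact_force: [0.4, 0.3, 0.7]
opening: 0.993
finger_force: 0.0
```

View pics/wrist4.png

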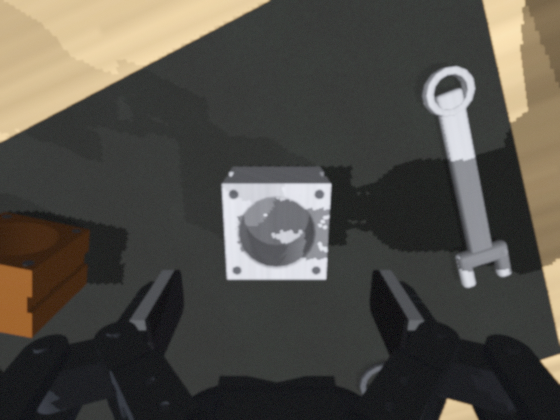

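The block is still upright and centred between the open fingers at (277,232). I'll descend and grip.

```bash
python3 -m jog '[{"delta_pos":[0,0,-30],"rot":[0,0,0],"grip":85},{"delta_pos":[0,0,-30],"rot":[0,0,0],"grip":85},{"delta_pos":[0,0,-18],"rot":[0,0,0],"grip":85},{"delta_pos":[0,0,-8],"rot":[0,0,0],"grip":85},{"delta_pos":[0,0,0],"rot":[0,0,0],"grip":85}]'
python3 -m jog '[{"delta_pos":[0,0,0],"rot":[0,0,0],"grip":58},{"delta_pos":[0,0,0],"rot":[0,0,0],"grip":58},{"delta_pos":[0,0,0],"rot":[0,0,0],"grip":58},{"delta_pos":[0,0,0],"rot":[0,0,0],"grip":58},{"delta_pos":[0,0,0],"rot":[0,0,0],"grip":58}]' 60
```

```text
t: 14.52
position: [0.4645, 0.0507, 0.0345]
tcp_rot: [0.564, 3.089, -0.001]
contact_force: [-0.7, -0.3, 0.1]
opening: 0.999
finger_force: 0.0
t: 15.15
position: [0.4651, 0.0505, 0.0356]
tcp_rot: [0.564, 3.087, -0.001]
contact_force: [-0.5, -0.7, 6.1]
opening: 0.74
finger_force: 66.3
```

```bash
python3 -m jog '[{"delta_pos":[0,0,10],"rot":[0,0,0],"grip":58},{"delta_pos":[0,0,25],"rot":[0,0,0],"grip":58},{"delta_pos":[0,0,30],"rot":[0,0,0],"grip":58},{"delta_pos":[0,0,30],"rot":[0,0,0],"grip":58},{"delta_pos":[0,0,25],"rot":[0,0,0],"grip":58}]'
python3 -m jog '[{"delta_pos":[0,0,15],"rot":[0,0,0],"grip":58},{"delta_pos":[0,0,0],"rot":[0,0,0],"grip":58},{"delta_pos":[0,0,0],"rot":[0,0,0],"grip":58},{"delta_pos":[0,0,0],"rot":[0,0,0],"grip":58},{"delta_pos":[0,0,0],"rot":[0,0,0],"grip":58}]'
python3 - <<'E'
from h import *
a=camera('scene')[80:240,170:360]; save('s5.png',np.hstack([cv2.resize(a,(380,320)),cv2.resize(camera('wrist'),(420,320))]))
E
```

```text
t: 15.78
position: [0.4644, 0.0507, 0.1563]
tcp_rot: [0.564, 3.088, -0.001]
contact_force: [0.8, -1.2, -3.8]
opening: 0.743
finger_force: 67.4
t: 16.4
position: [0.4644, 0.0507, 0.1691]
tcp_rot: [0.564, 3.09, -0.001]
contact_force: [-0.2, -0.0, -3.9]
opening: 0.741
finger_force: 67.6
```

View pics/s5.png

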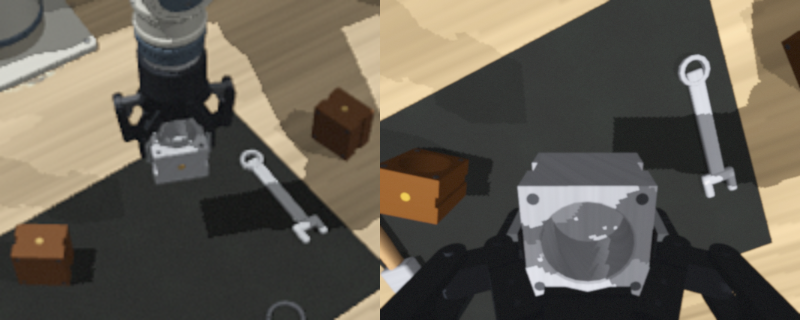

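Both views show the block held level, bore up (mouth at about (590,240) in the right half). Its centre is at about z = 0.16 m and nothing touches it.

```bash
python3 -c "
from bench import manip
print(manip.sign_off())"
```

```text
the job is handed in; nothing more can be done
None
```

I handed the job in at about 16.5 s of the 54 s: the housing was turned bore-up, the fingertips rested on the bore floor at about 20 N for over 0.2 s, and it ended held level and still at about z = 0.16 m.

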